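# Check can capacitors for swelling in the slot gauge

## Robot

A 6-joint arm with a two-finger parallel gripper is mounted at the origin on the work surface. World frame = base frame: x ahead of the robot, y to its left, z up, the work surface at z = 0. Lengths are in m, angles in rad, forces in N, time in s.
With the tool pointing down it reaches from about 0.35 to 0.775 m from the base axis. Payload 5.5 kg.
Tool frame: the origin (TCP) lies between the finger pads; the fingertips stand 8 mm ahead of it and the grasp point (between the pads) lies 11 mm behind it; z points along the fingers, y is the line along which they close (so a half turn about z gives the same grasp; the last joint's range is limited). The gripper opens to 85 mm and grips with 20 to 120 N. Pads are 22 mm wide; open, the fingers measure 114 mm over their backs; the gripper's body (76 mm by 85 mm) begins 54 mm behind the grasp point. The pads swing forward as they close: fully open they stand 13 mm farther back than shut.
Start: joints at [-1.441, 0.313, 0.046, 1.304, 0, 1.431], TCP at [0.153, -0.554, 0.239] pointing down, gripper open.
Joint ranges: [-2.76, 2.76], [-0.86, 1.69], [-1.03, 1.26], [-2.2, 2.34], [-1.47, 1.5], [-3.14, 3.14]. Speed limits (rad/s): [2.57, 2.57, 3.14, 3.14, 3.14, 3.14].

## Interface

Orientations are given as a unit quaternion [w, x, y, z].
In Python, from workcell import status, vision, job gives the robot as it stands. The module is installed in compiled form; this text tells all that it offers.
- The arm moves only by the tool apply_moves, never from a script. Its argument "moves" is one flat list of numbers, 6 for each row, row after row: the shift along the world's x, y, z in units of 25 mm (1.0 is 25 mm), then the turn, a rotation vector about the world's x, y, z in rad. In form: [x, y, z, rx, ry, rz, x, y, z, rx, ry, rz, ...]. A call has 1 to 20 rows; each row is the pose to reach, as a shift and turn from the pose commanded when the call began; what a row does not reach only later rows make up. A row lasts 1/12 s, in which the tool goes at most 41.7 mm and 7.16 degrees, less where a joint would pass 70% of its speed; a pose out of reach is approached as far as the arm can. A call with a gripper value outside its range is refused whole. "claw" is the opening in per cent of the stroke, from 0 (shut) to 100 (fully open), set as the call begins (left out, the last holds). The fingers move at their own pace and stop on an object; "newtons" is the grip in N (left out, the last holds). Time passes only in rows, so rows that repeat a pose let the fingers close. It gives the time, the measured TCP pose, the force, the opening and the grip force at its end, in the units of the state.
- status.get_state(): the state, without advancing time (a new reading comes with each control period).
- vision.read_camera(name): name is "side" or "top" or "wrist"; returns a dict with "image" (420x560x3 uint8, blue, green, red), "camera_matrix" (3x3 intrinsics, pixels), "camera_from_world" (4x4, takes a point from world to camera coordinates). Camera axes: x right, y down, z forward; pixel columns grow to the right and rows downward; lengths in m; the calibration is good to about 2 mm. The wrist camera is an equidistant fisheye: a pixel r from the principal point sees the ray r / f radians off the axis. A picture is of the moment at which its call begins. There is no depth.
- job.hand_in(): hands the job in; it is judged then, once.
The state is a dict: "clock": time; "joint_pos": joint angles; "qvel": joint speeds; "tau": joint torques, N m; "tcp_pos": TCP position; "orientation": TCP orientation; "wrist_force": force on the tool from outside, world axes, zero at the start; "ft_torque": the same for the moment, N m; "finger_gap": finger opening in m; "grip_force": force on a finger pad.
Only numpy, scipy, OpenCV 4.12 (cv2) and the standard library are available. Lean on these libraries where they do the work, as an engineer would, in place of code of your own. Each camera call takes 0.05 s, during which the arm holds its last target. There are 200 camera calls.

## Task

Check the three big capacitor cans for swelling: slide each one, upright on the bench, into the flared mouth of the slot gauge and press it up against the jaws. Push a can that passes on through, without lifting it over the gauge, until it stands wholly beyond the jaws in the outfeed channel; do not force a can that binds, but take it back out and stand it upright in the white reject tray. Do not tip a can over, and leave the other things on the bench where they are.

Things in the scene. Friction and masses are not known exactly. Their poses are not given: they have to be found in the camera images.
- can_1_mid (a point): big capacitor: upright dark blue-grey can 105 high (two terminals 5 more), 0.3 kg, slides at 1 to 3 N. A sound can is a straight cylinder, 51 diameter; a swollen one bulges to 62 diameter at 38 to 58 above its foot (its top 25 and bottom 15 stay 51). Which are swollen is not told: the gauge tells. Point: on its axis, half-way up; z = axis.
- can_2_mid (a point): big capacitor: upright dark blue-grey can 105 high (two terminals 5 more), 0.3 kg, slides at 1 to 3 N. A sound can is a straight cylinder, 51 diameter; a swollen one bulges to 62 diameter at 38 to 58 above its foot (its top 25 and bottom 15 stay 51). Which are swollen is not told: the gauge tells. Point: on its axis, half-way up; z = axis.
- can_3_mid (a point): big capacitor: upright dark blue-grey can 105 high (two terminals 5 more), 0.3 kg, slides at 1 to 3 N. A sound can is a straight cylinder, 51 diameter; a swollen one bulges to 62 diameter at 38 to 58 above its foot (its top 25 and bottom 15 stay 51). Which are swollen is not told: the gauge tells. Point: on its axis, half-way up; z = axis.
- gauge: slot gauge, fixed: two upright steel jaws 70 high and 40 long (x = -20 to +20) with a parallel slot 55 wide, open above, bare bench between. Origin: on the bench, mid-slot; x points along the slot, the way cans are pushed; z up. A sound can slides through with 4 clearance, needing no more push than on the bench; a swollen one stops at the jaw edges with its axis at about x = -34. Jaw feet reach 74 to either side.
- gauge_mouth (a point): on the bench at the middle of the open mouth of the gauge, 69 before mid-slot (gauge x = -69); axes as the gauge. From the jaws (x = -20) two aluminium wings, 70 high, open out at 35 degrees a side to this mouth, 124 wide.
- outfeed (a point): on the bench at the middle of the outfeed channel, 93 past mid-slot (gauge x = +93); axes as the gauge. The channel runs from the jaws (x = +20) to an end stop (x = +166), 64 wide between rails only 18 high; it holds two cans one behind the other: a can pushed through pushes on the one before it.
- reject_tray: white open tray, fixed, 150 (its x) by 120 (its y) outside, rim 28 high, walls 4, floor 4 thick. Origin: on the bench under its centre.
- solder_reel: a bystander: reel of solder wire standing on its flange, 60 diameter, 46 high; origin: centre of its underside
- tip_cleaner: a bystander: low round tin of brass wool, 68 diameter, 39 high; origin: centre of its underside
- flux_bottle: a bystander: small clear bottle with a red cap, 36 diameter, 85 high; origin: centre of its underside
- screwdriver: a bystander: black-handled screwdriver lying flat, 170 long; origin near its middle
- spare_post: a bystander: black magnetic board post standing upright, 22 diameter, 81 high; origin: centre of its underside
Things that resemble listed ones, but are neither listed nor needed, are in the scene too. Leave any orange or pink look-alike of the part that bears can_3_mid alone. What is shaped like the part that bears can_2_mid but purple is not meant.

How it is judged:
On the way:
1. the swollen can has been slid into the mouth of the gauge, upright on the bench, up against the jaws (x of can_2_mid in the frame of gauge between -0.045 and -0.022 m and y of can_2_mid in the frame of gauge between -0.012 and 0.012 m and z of can_2_mid in the frame of gauge below 0.062 m and angle between can_2_mid's own z axis and vertical below 0.12 rad), for 0.1 s.
At the end, for the whole second after the job is handed in: Both sound cans stand upright in the outfeed channel, wholly beyond the jaws (axis more than 43 mm past the middle of the slot, within 20 mm of its centre line), and the swollen can stands upright on the floor of the reject tray (x of can_1_mid in the frame of gauge between 0.043 and 0.15 m and y of can_1_mid in the frame of gauge between -0.02 and 0.02 m and angle between each of can_1_mid, can_3_mid, can_2_mid's own z axis and vertical below 0.12 rad and z of each of can_1_mid, can_3_mid in the frame of gauge below 0.06 m and x of can_3_mid in the frame of gauge between 0.043 and 0.15 m and y of can_3_mid in the frame of gauge between -0.02 and 0.02 m and x of can_2_mid in the frame of reject_tray between -0.055 and 0.055 m and y of can_2_mid in the frame of reject_tray between -0.04 and 0.04 m and z of can_2_mid in the frame of reject_tray below 0.066 m); the robot touches nothing.
It fails at once if a can is tipped by more than about 30 degrees (angle between any of can_1_mid, can_2_mid, can_3_mid's own z axis and vertical above 0.55 rad).
It fails at once if a sound can is lifted over the gauge (its foot more than 20 mm up over the jaws or outfeed channel) instead of slid through ((x of can_1_mid in the frame of gauge between -0.03 and 0.17 m and y of can_1_mid in the frame of gauge between -0.04 and 0.04 m and z of can_1_mid in the frame of gauge above 0.0725 m) or (x of can_3_mid in the frame of gauge between -0.03 and 0.17 m and y of can_3_mid in the frame of gauge between -0.04 and 0.04 m and z of can_3_mid in the frame of gauge above 0.0725 m)).
It fails at once if the swollen can is forced into the slot (x of can_2_mid in the frame of gauge between -0.018 and 0.03 m and y of can_2_mid in the frame of gauge between -0.03 and 0.03 m and z of can_2_mid in the frame of gauge below 0.09 m).
It fails at once if a bystander is shifted by more than 30 mm (distance of any of solder_reel, tip_cleaner, flux_bottle, screwdriver, spare_post from where it was at the start of the episode above 0.03 m).
It also fails if it takes over 72 s, if anything falls off the work surface, if the arm or the gripper's body presses on something with over 40 N, if the wrist force passes 120 N, or if a joint passes its speed limit or range.

## Working session

There is one attempt and no reset: what is moved stays moved. The work goes in short steps, Python scripts to look and compute and a tool call to move; the robot and the scene stay as the last step left them, time stands still between calls to the robot, and variables do not carry over. Pictures are saved under pics/ and viewed, at most 10 in all, crops included, and the job is handed in when it is done.

Besides the shell and the picture viewer there is one more tool, called in YAML: its name, and indented under it one key for each argument. apply_moves: Moves the arm, as the interface text tells. Its arguments: {"type":"object","properties":{"moves":{"type":"array","items":{"type":"number"}},"claw":{"type":"number"},"newtons":{"type":"number"}},"required":["moves"]}

```bash
mkdir -p pics; cat > h.py <<'E'
import numpy as np, cv2
from workcell import status, vision, job
def cam(n,save=None):
    d=vision.read_camera(n)
    if save: cv2.imwrite('pics/'+save,d['image'])
    return d
def ray(d,u,v):
    K=np.array(d['camera_matrix']);T=np.array(d['camera_from_world'])
    r=T[:3,:3].T@np.linalg.inv(K)@np.array([u,v,1.]); c=-T[:3,:3].T@T[:3,3]
    return c,r
def onz(d,u,v,z):
    c,r=ray(d,u,v); return c+r*(z-c[2])/r[2]
def proj(d,p):
    K=np.array(d['camera_matrix']);T=np.array(d['camera_from_world'])
    q=K@(T[:3,:3]@np.array(p)+T[:3,3]); return q[:2]/q[2]
E
python3 - <<'E'
from h import *
import pickle
for n in('top','side'):
    d=cam(n,n+'0.png'); pickle.dump(d,open(n+'0.pkl','wb'))
    print(n,np.round(ray(d,280,210),3), np.array(d['camera_matrix'])[0,0])
    big=cv2.resize(d['image'],(784,588)); cv2.imwrite(f'pics/{n}0b.png',big)
print(status.get_state())
E
```

```text
top [[ 0.406 -0.036  1.14 ]
 [ 0.11   0.014 -0.994]] 479.78610617455615
side [[ 0.283  0.958  0.676]
 [ 0.222 -0.843 -0.491]] 483.2655551941846
{'clock': 0.1, 'joint_pos': array([-1.44060571e+00,  3.13929490e-01,  4.51159639e-02,  1.30361479e+00,
       -7.41616216e-06,  1.43121505e+00]), 'qvel': array([-0.00052553,  0.00038094,  0.00194476, -0.00027979,  0.00134463,
       -0.00088059]), 'tau': array([ 4.12847759e-03, -4.81721163e+01,  2.99246764e+01,  1.25975264e-02,
       -2.29144933e-05,  3.51332243e-07]), 'tcp_pos': array([ 0.15318581, -0.55376554,  0.23850521]), 'orientation': array([-8.16001091e-04,  9.90916345e-01,  1.34477254e-01,  1.23299716e-07]), 'wrist_force': array([ 0.17372853,  0.56884216, -0.90260638]), 'ft_torque': array([ 0.03705392,  0.02056994, -0.02672894]), 'grip_force': 0.0, 'finger_gap': 0.08523501407521351}
```

View pics/top0b.png

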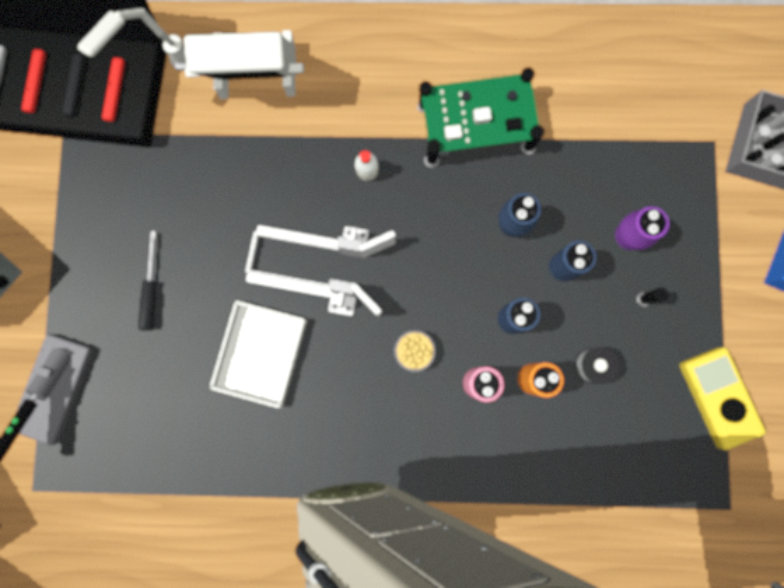

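View pics/side0b.png

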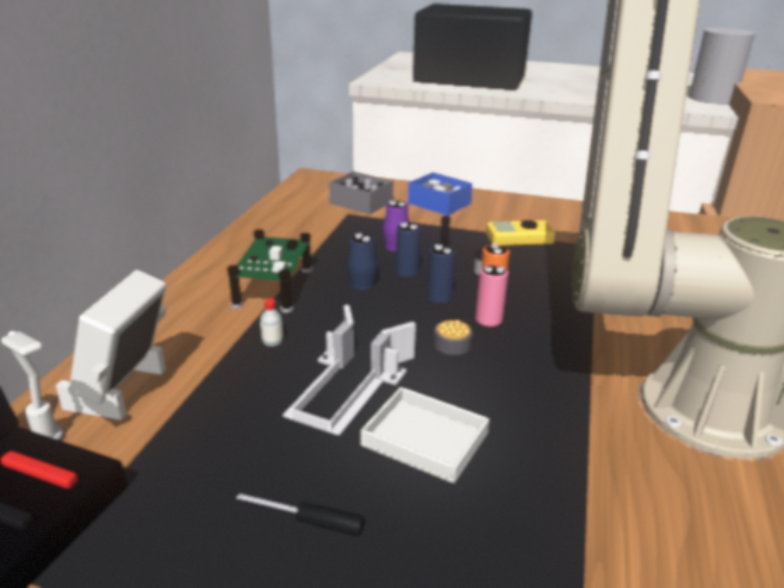

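The top view shows three navy cans at (521,212), (574,258) and (521,313), in displayed pixels at 1.4x. The gauge mouth is at about (385,270), the outfeed runs left to (250,250), and the tray is at (260,355).

Possible mix-ups: purple (645,228), pink (485,383) and orange (542,378) look-alikes, and the black pot (600,363). I choose the three navy ones. In the side view, the navy can at (362,262) looks bulged.

```bash
cat > m.py <<'E'
from h import *
import pickle
t=pickle.load(open('top0.pkl','rb'));s=pickle.load(open('side0.pkl','rb'))
def blobs(im,x0,y0,x1,y1,thr=150,mn=4):
    g=im[y0:y1,x0:x1].min(2); n,l,st,c=cv2.connectedComponentsWithStats((g>thr).astype(np.uint8))
    return [(c[i]+[x0,y0],st[i,4]) for i in range(1,n) if st[i,4]>=mn]
def tri(a,b):
    c1,r1=ray(t,*a);c2,r2=ray(s,*b)
    k=np.linalg.lstsq(np.c_[r1,-r2],c2-c1,rcond=None)[0]; p,q=c1+r1*k[0],c2+r2*k[1]
    return (p+q)/2,np.linalg.norm(p-q)
for nm,(u,v) in dict(A=(521,212),B=(574,258),C=(521,313)).items():
    u,v=int(u/1.4),int(v/1.4)
    b=blobs(t['image'],u-14,v-16,u+18,v+12)
    print(nm,[(np.round(x[0],1),x[1]) for x in b])
    if b:
        m=np.mean([x[0] for x in b],0); print('  axis@z.11',onz(t,*m,.110).round(4), 'side px',proj(s,onz(t,*m,.110)).round(1))
for nm,(u,v) in dict(A=(360,238),B=(408,227),C=(442,248)).items():
    u,v=int(u/1.4),int(v/1.4)
    b=blobs(s['image'],u-12,v-8,u+12,v+8,120,2)
    print(nm,'side',[(np.round(x[0],1),x[1]) for x in b])
# tray
im=t['image'];w=((im.min(2)>140)&(im.max(2).astype(int)-im.min(2)<40)).astype(np.uint8)
r=np.zeros_like(w);r[205:300,145:225]=w[205:300,145:225]
n,l,st,c=cv2.connectedComponentsWithStats(r);i=1+np.argmax(st[1:,4])
rect=cv2.minAreaRect(np.argwhere(l==i)[:,::-1].astype(np.float32));bp=cv2.boxPoints(rect)
P=np.array([onz(t,*p,.028) for p in bp]);print('tray',P.round(3).tolist(),P.mean(0).round(4),[np.linalg.norm(P[k]-P[k-1]).round(3) for k in range(4)])
cr=im[150:235,165:295];cv2.imwrite('pics/g.png',cv2.resize(cr,None,fx=6,fy=6,interpolation=cv2.INTER_CUBIC))
cr=s['image'][145:225,230:330];cv2.imwrite('pics/c.png',cv2.resize(cr,None,fx=6,fy=6,interpolation=cv2.INTER_CUBIC))
E
python3 m.py
```

```text
A [(array([377. , 143.9]), np.int32(44)), (array([372.3, 152.4]), np.int32(47))]
  axis@z.11 [ 0.6592 -0.2256  0.11  ] side px [259.1 168.4]
B [(array([414.6, 177.7]), np.int32(49)), (array([413.5, 187.7]), np.int32(46))]
  axis@z.11 [ 0.5841 -0.3096  0.11  ] side px [292.3 160.3]
C [(array([376.3, 219.4]), np.int32(47)), (array([371.4, 228.4]), np.int32(48))]
  axis@z.11 [ 0.4933 -0.2226  0.11  ] side px [316.8 176.7]
A side [(array([258.6, 169.2]), np.int32(29))]
B side [(array([288. , 160.1]), np.int32(16)), (array([295. , 161.5]), np.int32(16))]
C side [(array([313. , 176.1]), np.int32(16)), (array([318.9, 178.7]), np.int32(14))]
tray [[0.366, 0.282, 0.028], [0.519, 0.248, 0.028], [0.487, 0.123, 0.028], [0.335, 0.159, 0.028]] [0.4267 0.2029 0.028 ] [np.float64(0.127), np.float64(0.157), np.float64(0.129), np.float64(0.156)]
```

View pics/g.png

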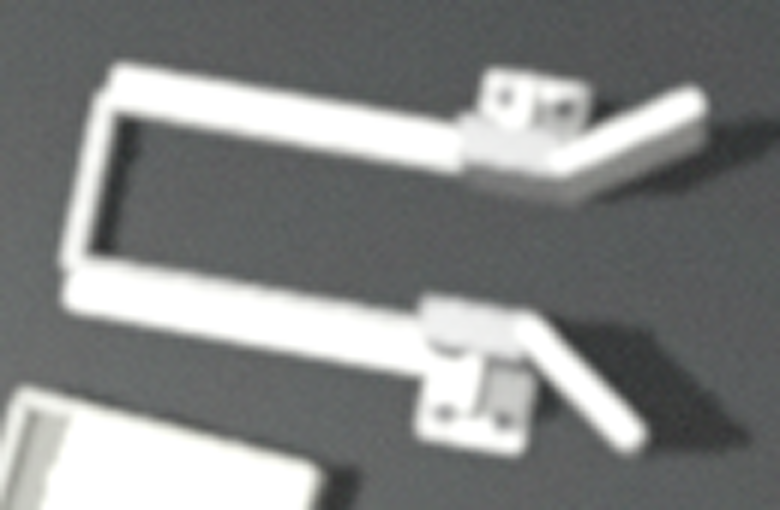

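View pics/c.png

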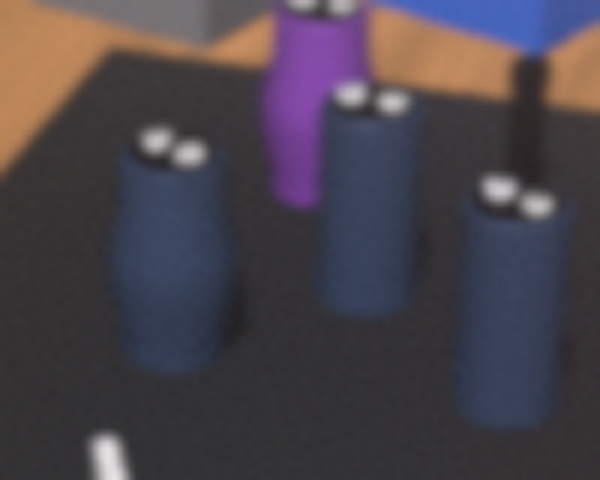

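The side crop shows the left navy can (crop 170,250) bulging, so it is the swollen can_2. The two at (370,200) and (515,300) are straight. The gauge crop shows the jaw tops at (510,145) and (475,325), with rails running to the end stop at (85,180).

```bash
cat > g.py <<'E'
from h import *
import pickle
t=pickle.load(open('top0.pkl','rb'))
f=lambda x,y,z: onz(t,165+(x+.5)/6-.5,150+(y+.5)/6-.5,z)
pts={n:f(*p) for n,p in dict(ju_out=(465,163,.07),ju_in=(553,178,.07),jl_out=(425,298,.07),jl_in=(520,315,.07),
 wu=(706,108,.07),wl=(645,440,.07),ru1=(455,172,.0),ru0=(130,115,.0),rl1=(415,318,.018),rl0=(90,262,.018),su=(118,112,.018),sl=(90,262,.018)).items()}
for k,v in pts.items(): print(k,v.round(4))
d=[pts['ru0']-pts['ru1'],pts['rl0']-pts['rl1'],pts['ju_out']-pts['ju_in'],pts['jl_out']-pts['jl_in']]
print([np.degrees(np.arctan2(v[1],v[0])).round(1) for v in d])
v=d[0]+d[1]; v[2]=0;v/=np.linalg.norm(v);n=np.array([-v[1],v[0],0])
print('yaw',np.arctan2(v[1],v[0]))
m=(pts['ju_out']+pts['ju_in']+pts['jl_out']+pts['jl_in'])/4
for k,p in pts.items(): print(k,'gx %.4f gy %.4f'%((p-m)@v,(p-m)@n))
print('mid',m)
E
python3 g.py
```

```text
ju_out [0.5986 0.0668 0.07  ]
ju_in [0.5934 0.0334 0.07  ]
jl_out [0.5469 0.0804 0.07  ]
jl_in [0.541  0.0445 0.07  ]
wu [ 0.6211 -0.0239  0.07  ]
wl [ 0.4949 -0.0034  0.07  ]
ru1 [0.6075 0.0774 0.    ]
ru0 [0.6288 0.2099 0.    ]
rl1 [0.5457 0.0898 0.018 ]
rl0 [0.5659 0.2194 0.018 ]
su [0.6265 0.2109 0.018 ]
sl [0.5659 0.2194 0.018 ]
[np.float64(80.8), np.float64(81.1), np.float64(81.1), np.float64(80.8)]
yaw 1.4135081117790154
ju_out gx 0.0149 gy -0.0266
ju_in gx -0.0190 gy -0.0267
jl_out gx 0.0202 gy 0.0266
jl_in gx -0.0162 gy 0.0267
wu gx -0.0712 gy -0.0631
wl gx -0.0707 gy 0.0649
ru1 gx 0.0268 gy -0.0337
ru0 gx 0.1610 gy -0.0341
rl1 gx 0.0293 gy 0.0292
rl0 gx 0.1605 gy 0.0296
su gx 0.1616 gy -0.0316
sl gx 0.1605 gy 0.0296
mid [0.56997821 0.05626628 0.07      ]
```

apply_moves:
  moves: [13.5, 13.2, -1, 0, 0, 1.5, 13.5, 13.2, -1, 0, 0, 1.5, 13.5, 13.2, -1, 0, 0, 1.5, 13.5, 13.2, -1, 0, 0, 1.5, 13.5, 13.2, -1, 0, 0, 1.5, 13.5, 13.2, -1, 0, 0, 1.5, 13.5, 13.2, -1, 0, 0, 1.5, 13.5, 13.2, -1, 0, 0, 1.5, 13.5, 13.2, -1, 0, 0, 1.5, 13.5, 13.2, -1, 0, 0, 1.5, 13.5, 13.2, -1, 0, 0, 1.5, 13.5, 13.2, -1, 0, 0, 1.5, 13.5, 13.2, -1, 0, 0, 1.5, 13.5, 13.2, -1, 0, 0, 1.5, 13.5, 13.2, -1, 0, 0, 1.5]
  claw: 100
  newtons: 30

```text
clock: 1.35
tcp_pos: [0.4902, -0.2245, 0.214]
orientation: [-0.0, 0.634, 0.773, -0.0]
wrist_force: [-0.5, 0.2, -0.2]
finger_gap: 0.0857
grip_force: 0.0
```

apply_moves:
  moves: [0, 0, 0, 0, 0, 1.216, 0, 0, 0, 0, 0, 1.216, 0, 0, 0, 0, 0, 1.216, 0, 0, 0, 0, 0, 1.216, 0, 0, 0, 0, 0, 1.216, 0, 0, 0, 0, 0, 1.216, 0, 0, 0, 0, 0, 1.216, 0, 0, 0, 0, 0, 1.216, 0, 0, 0, 0, 0, 1.216, 0, 0, 0, 0, 0, 1.216, 0, 0, 0, 0, 0, 1.216, 0, 0, 0, 0, 0, 1.216]

```text
clock: 2.35
tcp_pos: [0.4899, -0.2254, 0.2144]
orientation: [-0.0, 0.081, 0.997, -0.0]
wrist_force: [-0.2, 0.8, 0.2]
finger_gap: 0.0858
grip_force: 0.0
```

apply_moves:
  moves: [0.14, 0.1, -1.5, 0, 0, 0, 0.14, 0.1, -3, 0, 0, 0, 0.14, 0.1, -4.2, 0, 0, 0, 0.14, 0.1, -5, 0, 0, 0, 0.14, 0.1, -5.5, 0, 0, 0, 0.14, 0.1, -5.5, 0, 0, 0]

```text
clock: 2.85
tcp_pos: [0.4917, -0.221, 0.0737]
orientation: [-0.003, 0.08, 0.997, 0.001]
wrist_force: [-1.0, 0.4, -0.3]
finger_gap: 0.0854
grip_force: 0.0
```

apply_moves:
  moves: [0, 0, 0, 0, 0, 0, 0, 0, 0, 0, 0, 0, 0, 0, 0, 0, 0, 0, 0, 0, 0, 0, 0, 0, 0, 0, 0, 0, 0, 0, 0, 0, 0, 0, 0, 0, 0, 0, 0, 0, 0, 0, 0, 0, 0, 0, 0, 0]
  claw: 20

```text
clock: 3.52
tcp_pos: [0.4953, -0.2226, 0.0785]
orientation: [0.001, 0.078, 0.997, -0.001]
wrist_force: [-0.7, -1.1, 6.8]
finger_gap: 0.0498
grip_force: 31.6
```

```bash
python3 - <<'E'
from h import *
print(status.get_state()['tcp_pos'])
d=cam('wrist','w1.png'); e=cam('side','s1.png'); cv2.imwrite('pics/ws.png',cv2.resize(np.hstack([d['image'],e['image'][100:,:][:420]  if 0 else e['image']]),(800,300)))
E
```

```text
[ 0.4953182  -0.22264736  0.07854523]
```

View pics/ws.png

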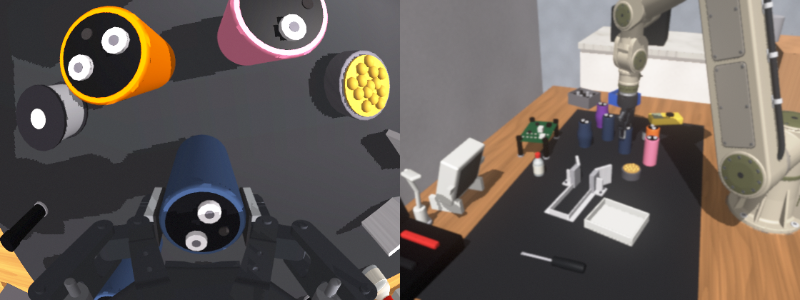

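The wrist view shows the can gripped at its top, with the terminals at (205,225) between the pads. I'll slide it to the mouth.

apply_moves:
  moves: [0, 0, 0.08, 0, 0, 0, 0.1, 0.4, 0.08, 0, 0, 0, 0.3, 0.9, 0.08, 0, 0, 0, 0.5, 1.5, 0.08, 0, 0, 0, 0.7, 2.1, 0.08, 0, 0, 0, 0.95, 2.7, 0.08, 0, 0, 0, 1.15, 3.3, 0.08, 0, 0, 0, 1.35, 3.9, 0.08, 0, 0, 0, 1.55, 4.5, 0.08, 0, 0, 0, 1.75, 5.1, 0.08, 0, 0, 0, 1.95, 5.6, 0.08, 0, 0, 0, 2.1, 6, 0.08, 0, 0, 0, 2.25, 6.3, 0.08, 0, 0, 0, 2.25, 6.4, 0.08, 0, 0, 0, 2.25, 6.4, 0.08, 0, 0, 0, 2.25, 6.4, 0.08, 0, 0, 0]

```text
clock: 4.95
tcp_pos: [0.5503, -0.0616, 0.0786]
orientation: [-0.0, 0.078, 0.997, 0.0]
wrist_force: [-0.4, 0.7, -2.3]
finger_gap: 0.0497
grip_force: 31.8
```

```bash
cat > l.py <<'E'
from h import *
import sys
M=np.array([.570,.0563]);v=np.array([.1565,.9877]);n=np.array([-.9877,.1565])
def g(p): q=np.array(p[:2])-M; return (q@v).round(4),(q@n).round(4)
s=status.get_state();print('tcp',s['tcp_pos'].round(4),'g',g(s['tcp_pos']),'F',s['wrist_force'].round(1),s['finger_gap'].round(4),s['clock'])
E
python3 - <<'E'
from l import *
d=cam('wrist','w2.png'); e=cam('side','s2.png');t=cam('top','t2.png')
print(np.array(d['camera_from_world']).round(3).tolist(),np.array(d['camera_matrix']).tolist())
cv2.imwrite('pics/x2.png',np.hstack([cv2.resize(d['image'],(400,300)),cv2.resize(t['image'][100:310,150:430],(400,300))]))
E
```

```text
Traceback (most recent call last):
  File "l.py", line 5, in <module>
    s=status.get_state();print('tcp',s['tcp_pos'].round(4),'g',g(s['tcp_pos']),'F',s['wrist_force'].round(1),s['finger_gap'].round(4),s['clock'])
                                                                                                             ^^^^^^^^^^^^^^^^^^^^^
AttributeError: 'float' object has no attribute 'round'
```

```bash
sed -i "s/s\['finger_gap'\].round(4)/s['finger_gap']/" l.py; cat >> h.py <<'E'
def wz(d,u,v,z):
    K=np.array(d['camera_matrix']);T=np.array(d['camera_from_world'])
    x,y=(u-K[0,2])/K[0,0],(v-K[1,2])/K[1,1];r=np.hypot(x,y);k=np.sin(r)/r if r else 1
    w=T[:3,:3].T@np.array([x*k,y*k,np.cos(r)]);c=-T[:3,:3].T@T[:3,3]
    return c+w*(z-c[2])/w[2]
E
python3 - <<'E'
from l import *
d=cam('wrist','w2.png'); t=cam('top','t2.png')
cv2.imwrite('pics/x2.png',np.hstack([cv2.resize(d['image'],(400,300)),cv2.resize(t['image'][100:310,150:430],(400,300))]))
from m import blobs
b=[x for x in blobs(d['image'],230,260,350,360,170,60)]
for x in b: p=wz(d,*x[0],.110);print(x[0].round(0),x[1],p.round(4),g(p))
E
```

```text
tcp [ 0.5503 -0.0616  0.0786] g (np.float64(-0.1195), np.float64(0.001)) F [-0.4  0.7 -2.3] 0.049671088371009545 4.95
A [(array([377. , 143.9]), np.int32(44)), (array([372.3, 152.4]), np.int32(47))]
  axis@z.11 [ 0.6592 -0.2256  0.11  ] side px [259.1 168.4]
B [(array([414.6, 177.7]), np.int32(49)), (array([413.5, 187.7]), np.int32(46))]
  axis@z.11 [ 0.5841 -0.3096  0.11  ] side px [292.3 160.3]
C [(array([376.3, 219.4]), np.int32(47)), (array([371.4, 228.4]), np.int32(48))]
  axis@z.11 [ 0.4933 -0.2226  0.11  ] side px [316.8 176.7]
A side [(array([258.6, 169.2]), np.int32(29))]
B side [(array([288. , 160.1]), np.int32(16)), (array([295. , 161.5]), np.int32(16))]
C side [(array([313. , 176.1]), np.int32(16)), (array([318.9, 178.7]), np.int32(14))]
tray [[0.366, 0.282, 0.028], [0.519, 0.248, 0.028], [0.487, 0.123, 0.028], [0.335, 0.159, 0.028]] [0.4267 0.2029 0.028 ] [np.float64(0.127), np.float64(0.157), np.float64(0.129), np.float64(0.156)]
[294. 296.] 522 [ 0.5388 -0.0564  0.11  ] (np.float64(-0.1162), np.float64(0.0131))
[275. 339.] 284 [ 0.5593 -0.0672  0.11  ] (np.float64(-0.1237), np.float64(-0.0088))
```

View pics/x2.png

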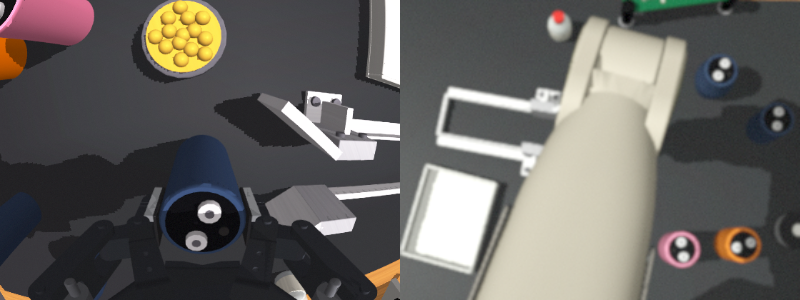

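The can is at gauge y of about +2 mm, in front of the mouth. I'll slide it in and watch the force.

apply_moves:
  moves: [0.1, 0.3, 0, 0, 0, 0, 0.17, 0.7, 0, 0, 0, 0, 0.23, 1.1, 0, 0, 0, 0, 0.3, 1.5, 0, 0, 0, 0, 0.36, 1.9, 0, 0, 0, 0, 0.42, 2.3, 0, 0, 0, 0, 0.48, 2.7, 0, 0, 0, 0, 0.53, 3, 0, 0, 0, 0, 0.58, 3.3, 0, 0, 0, 0, 0.58, 3.3, 0, 0, 0, 0]

```text
clock: 5.88
tcp_pos: [0.5652, 0.0224, 0.0788]
orientation: [0.0, 0.077, 0.997, 0.0]
wrist_force: [0.3, -0.0, -3.2]
finger_gap: 0.0499
grip_force: 31.9
```

apply_moves:
  moves: [0.03, 0.2, 0, 0, 0, 0, 0.06, 0.4, 0, 0, 0, 0, 0.1, 0.6, 0, 0, 0, 0, 0.13, 0.8, 0, 0, 0, 0, 0.16, 1, 0, 0, 0, 0, 0.19, 1.2, 0, 0, 0, 0, 0.19, 1.2, 0, 0, 0, 0]

```text
clock: 6.47
tcp_pos: [0.5699, 0.0517, 0.0788]
orientation: [0.0, 0.077, 0.997, 0.0]
wrist_force: [0.2, -0.2, -3.0]
finger_gap: 0.0502
grip_force: 32.0
```

apply_moves:
  moves: [0.05, 0.3, -0.05, 0, 0, 0, 0.1, 0.6, -0.05, 0, 0, 0, 0.14, 0.9, -0.05, 0, 0, 0, 0.2, 1.3, -0.05, 0, 0, 0, 0.27, 1.7, -0.05, 0, 0, 0, 0.33, 2.1, -0.05, 0, 0, 0, 0.4, 2.5, -0.05, 0, 0, 0, 0.46, 2.9, -0.05, 0, 0, 0, 0.52, 3.3, -0.05, 0, 0, 0, 0.59, 3.7, -0.05, 0, 0, 0, 0.65, 4.1, -0.05, 0, 0, 0, 0.71, 4.5, -0.05, 0, 0, 0, 0.78, 4.9, -0.05, 0, 0, 0, 0.82, 5.2, -0.05, 0, 0, 0, 0.85, 5.35, -0.05, 0, 0, 0, 0.85, 5.35, -0.05, 0, 0, 0]

```text
clock: 7.8
tcp_pos: [0.5917, 0.1853, 0.0786]
orientation: [0.001, 0.077, 0.997, -0.0]
wrist_force: [-0.4, -3.2, 5.9]
finger_gap: 0.0497
grip_force: 32.8
```

apply_moves:
  moves: [0, 0, -0.05, 0, 0, 0, 0, 0, -0.05, 0, 0, 0, 0, 0, -0.05, 0, 0, 0, 0, 0, -0.05, 0, 0, 0, 0, 0, -0.05, 0, 0, 0, 0, 0, -0.05, 0, 0, 0]
  claw: 100

```text
clock: 8.3
tcp_pos: [0.5909, 0.1846, 0.0762]
orientation: [-0.0, 0.078, 0.997, 0.0]
wrist_force: [-0.3, -0.0, -0.5]
finger_gap: 0.0853
grip_force: 0.0
```

apply_moves:
  moves: [0, 0, 1, 0, 0, 0, 0, 0, 2.4, 0, 0, 0, 0, 0, 3.8, 0, 0, 0, 0, 0, 5, 0, 0, 0, -0.1, -2, 5.5, 0, 0, 0, -0.1, -3.5, 5.5, 0, 0, 0, -0.1, -5, 5.5, 0, 0, 0, -0.2, -6.5, 5.5, 0, 0, 0, -0.2, -8, 5.5, 0, 0, 0, -0.2, -9.5, 5.5, 0, 0, 0, -0.2, -11, 5.5, 0, 0, 0, -0.2, -12.5, 5.5, 0, 0, 0, -0.25, -14, 5.5, 0, 0, 0, -0.25, -15.5, 5.5, 0, 0, 0, -0.25, -17, 5.5, 0, 0, 0, -0.3, -18.4, 5.5, 0, 0, 0, -0.3, -19.3, 5.5, 0, 0, 0, -0.3, -19.75, 5.5, 0, 0, 0, -0.3, -19.75, 5.5, 0, 0, 0, -0.3, -19.75, 5.5, 0, 0, 0]

```text
clock: 9.97
tcp_pos: [0.5833, -0.3088, 0.2135]
orientation: [-0.0, 0.078, 0.997, 0.001]
wrist_force: [0.6, 0.6, -0.0]
finger_gap: 0.0852
grip_force: 0.0
```

```bash
sed -i '/^for nm/,$d' m.py; python3 - <<'E'
from l import *
from m import blobs
t=cam('top','t3.png')
P=[(0.5913,0.185),(0.584,-.3096),(.659,-.226)]
for p in P:
    u,v=proj(t,[*p,.11]).astype(int); b=blobs(t['image'],u-14,v-12,u+15,v+13)
    print([(x[0].round(0),x[1],onz(t,*x[0],.11).round(4)) for x in b])
    if b: q=onz(t,*np.mean([x[0] for x in b],0),.11);print('axis',q.round(4),g(q))
cv2.imwrite('pics/x3.png',cv2.resize(t['image'][90:310,140:500],None,fx=2.2,fy=2.2))
E
```

```text
tcp [ 0.5833 -0.3088  0.2135] g (np.float64(-0.3585), np.float64(-0.0703)) F [ 0.6  0.6 -0. ] 0.08520810146484495 9.9667
[(array([192., 166.]), np.int32(106), array([0.6146, 0.1729, 0.11  ])), (array([189., 172.]), np.int32(37), array([0.6002, 0.1799, 0.11  ])), (array([184., 181.]), np.int32(36), array([0.5808, 0.1906, 0.11  ])), (array([178., 186.]), np.int32(13), array([0.5693, 0.2036, 0.11  ]))]
axis [0.5912 0.1868 0.11  ] (np.float64(0.1322), np.float64(-0.0005))
[(array([415., 178.]), np.int32(36), array([ 0.5952, -0.3112,  0.11  ])), (array([414., 188.]), np.int32(32), array([ 0.5735, -0.3083,  0.11  ]))]
axis [ 0.5843 -0.3098  0.11  ] (np.float64(-0.3593), np.float64(-0.0715))
[(array([377., 144.]), np.int32(37), array([ 0.6686, -0.2307,  0.11  ])), (array([372., 152.]), np.int32(35), array([ 0.6496, -0.2202,  0.11  ]))]
axis [ 0.6591 -0.2254  0.11  ] (np.float64(-0.2643), np.float64(-0.1321))
```

View pics/x3.png

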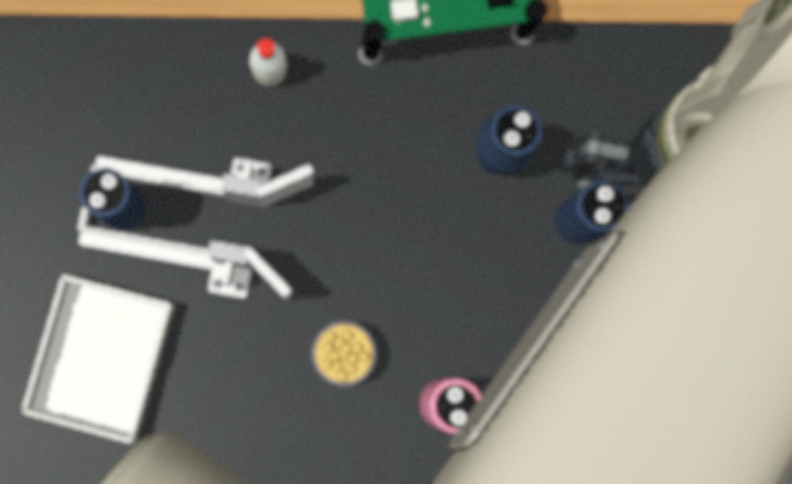

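The first can stands in the channel at image (105,190), gauge x = 0.13. On to can B.

apply_moves:
  moves: [0.04, -0.04, -1.5, 0, 0, 0, 0.04, -0.04, -3, 0, 0, 0, 0.04, -0.04, -4.2, 0, 0, 0, 0.04, -0.04, -5, 0, 0, 0, 0.04, -0.04, -5.4, 0, 0, 0, 0.04, -0.04, -5.45, 0, 0, 0]

```text
clock: 10.52
tcp_pos: [0.5835, -0.3073, 0.0753]
orientation: [-0.002, 0.077, 0.997, 0.001]
wrist_force: [-0.2, 0.4, -0.2]
finger_gap: 0.0853
grip_force: 0.0
```

apply_moves:
  moves: [0, 0, 0, 0, 0, 0, 0, 0, 0, 0, 0, 0, 0, 0, 0, 0, 0, 0, 0, 0, 0, 0, 0, 0, 0, 0, 0, 0, 0, 0, 0, 0, 0, 0, 0, 0, 0, 0, 0, 0, 0, 0, 0, 0, 0.08, 0, 0, 0]
  claw: 20

```text
clock: 11.18
tcp_pos: [0.585, -0.3106, 0.0807]
orientation: [0.001, 0.078, 0.997, -0.0]
wrist_force: [-0.3, -0.8, -2.5]
finger_gap: 0.0501
grip_force: 31.6
```

apply_moves:
  moves: [0, 0.4, 0, 0, 0, 0, -0.1, 0.9, 0, 0, 0, 0, -0.2, 1.5, 0, 0, 0, 0, -0.3, 2.1, 0, 0, 0, 0, -0.4, 2.7, 0, 0, 0, 0, -0.45, 3.4, 0, 0, 0, 0, -0.55, 4.1, 0, 0, 0, 0, -0.65, 4.8, 0, 0, 0, 0, -0.7, 5.5, 0, 0, 0, 0, -0.8, 6.2, 0, 0, 0, 0, -0.9, 6.9, 0, 0, 0, 0, -1, 7.6, 0, 0, 0, 0, -1.1, 8.3, 0, 0, 0, 0, -1.2, 9, 0, 0, 0, 0, -1.3, 9.5, 0, 0, 0, 0, -1.32, 9.85, 0, 0, 0, 0, -1.32, 9.85, 0, 0, 0, 0, -1.32, 9.85, 0, 0, 0, 0]

```text
clock: 12.68
tcp_pos: [0.5512, -0.0616, 0.0801]
orientation: [0.0, 0.077, 0.997, 0.002]
wrist_force: [-1.2, 2.8, 9.6]
finger_gap: 0.0502
grip_force: 33.0
```

```bash
cat > w.py <<'E'
from l import *
from m import blobs
d=cam('wrist')
for x in blobs(d['image'],220,250,360,380,150,60): p=wz(d,*x[0],.110);print(x[0].round(0),x[1],p.round(4),g(p))
E
python3 w.py
```

```text
tcp [ 0.5512 -0.0616  0.0801] g (np.float64(-0.1194), np.float64(0.0001)) F [-1.2  2.8  9.6] 0.05015629237493412 12.6833
[283. 293.] 628 [ 0.5387 -0.0607  0.11  ] (np.float64(-0.1204), np.float64(0.0126))
[284. 338.] 388 [ 0.5613 -0.0638  0.11  ] (np.float64(-0.12), np.float64(-0.0102))
```

apply_moves:
  moves: [0.08, 0.3, 0.05, 0, 0, 0, 0.14, 0.7, 0.05, 0, 0, 0, 0.2, 1.1, 0.05, 0, 0, 0, 0.27, 1.5, 0.05, 0, 0, 0, 0.33, 1.9, 0.05, 0, 0, 0, 0.39, 2.3, 0.05, 0, 0, 0, 0.46, 2.7, 0.05, 0, 0, 0, 0.51, 3, 0.05, 0, 0, 0, 0.56, 3.3, 0.05, 0, 0, 0, 0.61, 3.6, 0.05, 0, 0, 0, 0.61, 3.6, 0.05, 0, 0, 0]

```text
clock: 13.65
tcp_pos: [0.5669, 0.0275, 0.0807]
orientation: [-0.0, 0.077, 0.997, 0.0]
wrist_force: [0.5, -0.4, -2.2]
finger_gap: 0.0501
grip_force: 32.1
```

apply_moves:
  moves: [0.04, 0.3, 0, 0, 0, 0, 0.09, 0.6, 0, 0, 0, 0, 0.14, 0.9, 0, 0, 0, 0, 0.19, 1.2, 0, 0, 0, 0, 0.24, 1.5, 0, 0, 0, 0, 0.29, 1.8, 0, 0, 0, 0, 0.33, 2.1, 0, 0, 0, 0, 0.38, 2.4, 0, 0, 0, 0, 0.43, 2.7, 0, 0, 0, 0, 0.48, 3, 0, 0, 0, 0, 0.52, 3.3, 0, 0, 0, 0, 0.56, 3.55, 0, 0, 0, 0, 0.56, 3.55, 0, 0, 0, 0, 0.56, 3.55, 0, 0, 0, 0]

```text
clock: 14.82
tcp_pos: [0.5807, 0.1151, 0.0807]
orientation: [-0.0, 0.077, 0.997, -0.0]
wrist_force: [-0.8, 0.4, -2.6]
finger_gap: 0.0498
grip_force: 32.1
```

apply_moves:
  moves: [0, 0, -0.05, 0, 0, 0, 0, 0, -0.05, 0, 0, 0, 0, 0, -0.05, 0, 0, 0]

```text
clock: 15.07
tcp_pos: [0.581, 0.1147, 0.0802]
orientation: [0.0, 0.078, 0.997, 0.0]
wrist_force: [-1.2, 1.6, 3.0]
finger_gap: 0.0499
grip_force: 32.5
```

apply_moves:
  moves: [0, 0, 0, 0, 0, 0, 0, 0, 0, 0, 0, 0, 0, 0, 0, 0, 0, 0, 0, 0, 0, 0, 0, 0, 0, 0, 0, 0, 0, 0]
  claw: 73

```text
clock: 15.48
tcp_pos: [0.5808, 0.1146, 0.0795]
orientation: [0.0, 0.078, 0.997, -0.0]
wrist_force: [0.5, -0.4, 0.4]
finger_gap: 0.0625
grip_force: 0.0
```

apply_moves:
  moves: [0, 0, 0.3, 0, 0, 0, 0, 0, 0.8, 0, 0, 0, 0, 0, 1.5, 0, 0, 0, 0, 0, 2.5, 0, 0, 0, 0, 0, 3.8, 0, 0, 0, 0, 0, 5, 0, 0, 0, 0.4, -1, 5.4, 0, 0, 0, 0.8, -2.5, 5.4, 0, 0, 0, 1.2, -4, 5.4, 0, 0, 0, 1.6, -5.5, 5.4, 0, 0, 0, 2, -7, 5.4, 0, 0, 0, 2.4, -8.5, 5.4, 0, 0, 0, 2.7, -10, 5.4, 0, 0, 0, 2.9, -11.5, 5.4, 0, 0, 0, 3, -12.7, 5.4, 0, 0, 0, 3.12, -13.4, 5.4, 0, 0, 0, 3.12, -13.6, 5.4, 0, 0, 0, 3.12, -13.6, 5.4, 0, 0, 0, 3.12, -13.6, 5.4, 0, 0, 0]

```text
clock: 17.07
tcp_pos: [0.6586, -0.2247, 0.2147]
orientation: [-0.0, 0.078, 0.997, 0.0]
wrist_force: [0.2, 0.3, 0.1]
finger_gap: 0.0623
grip_force: 0.0
```

```bash
python3 - <<'E'
from l import *
from m import blobs
t=cam('top','t4.png')
for p in [(0.5913,0.185),(0.5805,.1151),(.659,-.226)]:
    u,v=proj(t,[*p,.11]).astype(int); b=blobs(t['image'],u-9,v-9,u+10,v+10)
    print([(x[0].round(0),x[1],onz(t,*x[0],.11).round(4),g(onz(t,*x[0],.11))) for x in b])
cv2.imwrite('pics/x4.png',cv2.resize(t['image'][90:310,140:500],None,fx=2.2,fy=2.2))
E
```

```text
tcp [ 0.6586 -0.2247  0.2147] g (np.float64(-0.2637), np.float64(-0.1314)) F [0.2 0.3 0.1] 0.06226715170050862 17.0667
[(array([189., 167.]), np.int32(24), array([0.6124, 0.1798, 0.11  ]), (np.float64(0.1286), np.float64(-0.0225))), (array([189., 172.]), np.int32(37), array([0.6002, 0.1799, 0.11  ]), (np.float64(0.1268), np.float64(-0.0105))), (array([184., 181.]), np.int32(33), array([0.581, 0.191, 0.11 ]), (np.float64(0.1347), np.float64(0.0102)))]
[(array([212., 172.]), np.int32(7), array([0.601 , 0.1293, 0.11  ]), (np.float64(0.0769), np.float64(-0.0192))), (array([225., 172.]), np.int32(10), array([0.6003, 0.1003, 0.11  ]), (np.float64(0.0482), np.float64(-0.023))), (array([219., 177.]), np.int32(35), array([0.5908, 0.1137, 0.11  ]), (np.float64(0.06), np.float64(-0.0115))), (array([217., 187.]), np.int32(35), array([0.5689, 0.1167, 0.11  ]), (np.float64(0.0594), np.float64(0.0106)))]
[(array([374., 148.]), np.int32(361), array([ 0.6596, -0.2241,  0.11  ]), (np.float64(-0.2629), np.float64(-0.1324)))]
```

View pics/x4.png

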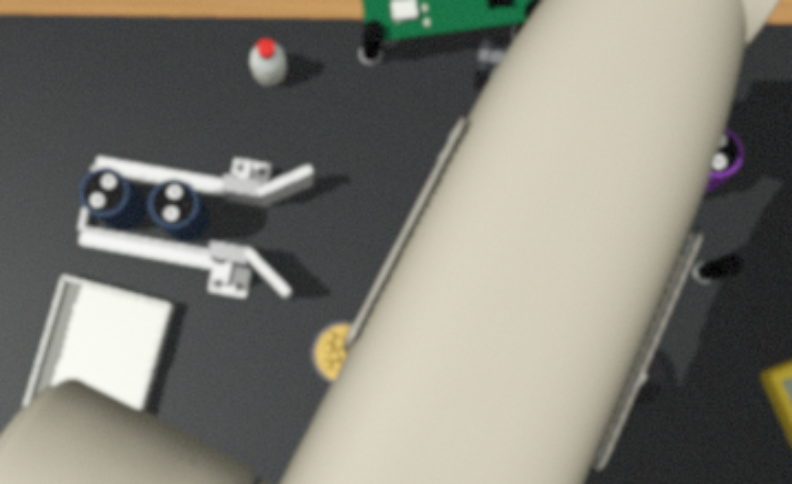

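Both sound cans stand in the channel (gauge x 0.131 and 0.060, within 1 mm of the centre line). Next, the swollen can.

apply_moves:
  moves: [0.02, -0.02, 0, 0, 0, 0, 0.02, -0.02, 0, 0, 0, 0, 0.02, -0.02, -0.5, 0, 0, 0, 0.02, -0.02, -1.8, 0, 0, 0, 0.02, -0.02, -3.2, 0, 0, 0, 0.02, -0.02, -4.3, 0, 0, 0, 0.02, -0.02, -5, 0, 0, 0, 0.02, -0.02, -5.2, 0, 0, 0, 0.02, -0.02, -5.2, 0, 0, 0]
  claw: 100

```text
clock: 17.87
tcp_pos: [0.6582, -0.2243, 0.0829]
orientation: [-0.002, 0.077, 0.997, 0.001]
wrist_force: [0.5, 0.4, -0.2]
finger_gap: 0.0854
grip_force: 0.0
```

apply_moves:
  moves: [0, 0, 0, 0, 0, 0, 0, 0, 0, 0, 0, 0, 0, 0, 0, 0, 0, 0, 0, 0, 0, 0, 0, 0, 0, 0, 0, 0, 0, 0, 0, 0, 0, 0, 0, 0, 0, 0, 0, 0, 0, 0, 0, 0, 0.08, 0, 0, 0, 0, 0, 0.08, 0, 0, 0]
  claw: 20

```text
clock: 18.62
tcp_pos: [0.6592, -0.2258, 0.0871]
orientation: [0.0, 0.078, 0.997, -0.0]
wrist_force: [-1.6, 0.9, 7.1]
finger_gap: 0.0503
grip_force: 32.6
```

apply_moves:
  moves: [-0.2, 0.3, 0, 0, 0, 0, -0.5, 0.7, 0, 0, 0, 0, -0.8, 1.1, 0, 0, 0, 0, -1.1, 1.6, 0, 0, 0, 0, -1.45, 2.1, 0, 0, 0, 0, -1.8, 2.6, 0, 0, 0, 0, -2.1, 3.1, 0, 0, 0, 0, -2.45, 3.6, 0, 0, 0, 0, -2.8, 4.2, 0, 0, 0, 0, -3.1, 4.8, 0, 0, 0, 0, -3.5, 5.3, 0, 0, 0, 0, -3.8, 5.8, 0, 0, 0, 0, -4.1, 6.2, 0, 0, 0, 0, -4.3, 6.5, 0, 0, 0, 0, -4.3, 6.5, 0, 0, 0, 0, -4.3, 6.5, 0, 0, 0, 0]

```text
clock: 19.95
tcp_pos: [0.5513, -0.0619, 0.0868]
orientation: [-0.0, 0.077, 0.997, 0.001]
wrist_force: [-2.5, 3.3, 5.7]
finger_gap: 0.0498
grip_force: 33.5
```

```bash
python3 w.py
```

```text
tcp [ 0.5513 -0.0619  0.0868] g (np.float64(-0.1197), np.float64(0.0)) F [-2.5  3.3  5.7] 0.049789089002634096 19.95
[293. 286.] 559 [ 0.5404 -0.0571  0.11  ] (np.float64(-0.1166), np.float64(0.0115))
[275. 328.] 363 [ 0.5606 -0.0677  0.11  ] (np.float64(-0.124), np.float64(-0.0102))
```

apply_moves:
  moves: [0.06, 0.3, 0, 0, 0, 0, 0.12, 0.7, 0, 0, 0, 0, 0.19, 1.1, 0, 0, 0, 0, 0.25, 1.5, 0, 0, 0, 0, 0.32, 1.9, 0, 0, 0, 0, 0.38, 2.3, 0, 0, 0, 0, 0.44, 2.6, 0, 0, 0, 0, 0.48, 2.9, 0, 0, 0, 0, 0.52, 3.1, 0, 0, 0, 0, 0.53, 3.2, 0, 0, 0, 0, 0.53, 3.2, 0, 0, 0, 0]

```text
clock: 20.92
tcp_pos: [0.5659, 0.0166, 0.0869]
orientation: [0.001, 0.078, 0.997, -0.001]
wrist_force: [-0.0, -3.3, 6.0]
finger_gap: 0.05
grip_force: 33.8
```

apply_moves:
  moves: [0.01, 0.05, 0, 0, 0, 0, 0.02, 0.1, 0, 0, 0, 0, 0.02, 0.15, 0, 0, 0, 0, 0.03, 0.2, 0, 0, 0, 0, 0.03, 0.2, 0, 0, 0, 0, 0.03, 0.2, 0, 0, 0, 0]

```text
clock: 21.42
tcp_pos: [0.5665, 0.0209, 0.087]
orientation: [0.001, 0.078, 0.997, -0.001]
wrist_force: [-0.3, -4.8, 5.6]
finger_gap: 0.0498
grip_force: 33.9
```

```bash
python3 w.py
```

```text
tcp [0.5665 0.0209 0.087 ] g (np.float64(-0.0355), np.float64(-0.0021)) F [-0.3 -4.8  5.6] 0.04979582425182813 21.4167
[293. 282.] 308 [0.5539 0.0261 0.11  ] (np.float64(-0.0323), np.float64(0.0112))
[335. 327.] 116 [0.5805 0.0409 0.11  ] (np.float64(-0.0136), np.float64(-0.0128))
[246. 346.] 312 [ 5.854e-01 -3.000e-04  1.100e-01] (np.float64(-0.0535), np.float64(-0.024))
```

apply_moves:
  moves: [0, 0.04, 0, 0, 0, 0, 0.01, 0.08, 0, 0, 0, 0, 0.01, 0.12, 0, 0, 0, 0, 0.01, 0.12, 0, 0, 0, 0]

```text
clock: 21.8
tcp_pos: [0.5663, 0.0219, 0.0871]
orientation: [0.0, 0.079, 0.997, -0.003]
wrist_force: [-2.1, -10.8, 7.2]
finger_gap: 0.0493
grip_force: 34.4
```

It binds: 11 N with almost no advance, at gauge x = -0.035. I'll back it out and take it to the tray.

apply_moves:
  moves: [-0.03, -0.2, 0, 0, 0, 0, -0.1, -0.5, 0.04, 0, 0, 0, -0.15, -0.9, 0.08, 0, 0, 0, -0.21, -1.3, 0.08, 0, 0, 0, -0.28, -1.8, 0.08, 0, 0, 0, -0.36, -2.3, 0.08, 0, 0, 0, -0.44, -2.8, 0.08, 0, 0, 0, -0.52, -3.3, 0.08, 0, 0, 0, -0.58, -3.7, 0.1, 0, 0, 0, -0.6, -3.8, 0.3, 0, 0, 0, -0.6, -3.8, 0.8, 0, 0, 0, -0.6, -3.8, 1.5, 0, 0, 0, -0.6, -3.8, 2.3, 0, 0, 0, -0.6, -3.8, 3.1, 0, 0, 0, -0.6, -3.8, 3.8, 0, 0, 0, -0.6, -3.8, 4.2, 0, 0, 0, -0.6, -3.8, 4.2, 0, 0, 0]
  newtons: 45

```text
clock: 23.22
tcp_pos: [0.5525, -0.0706, 0.1945]
orientation: [0.002, 0.078, 0.997, -0.0]
wrist_force: [0.8, 0.4, -3.1]
finger_gap: 0.0494
grip_force: 47.4
```

apply_moves:
  moves: [-0.2, 0.3, 0, 0, 0, 0, -0.5, 0.9, 0, 0, 0, 0, -0.9, 1.7, 0, 0, 0, 0, -1.3, 2.6, 0, 0, 0, 0, -1.7, 3.5, 0, 0, 0, 0, -2.1, 4.4, 0, 0, 0, 0, -2.5, 5.3, 0, 0, 0, 0, -2.9, 6.2, 0, 0, 0, 0, -3.3, 7.1, 0, 0, 0, 0, -3.7, 8, 0, 0, 0, 0, -4.1, 8.9, 0, 0, 0, 0, -4.5, 9.7, 0, 0, 0, 0, -4.8, 10.4, 0, 0, 0, 0, -5, 10.8, 0, 0, 0, 0, -5, 10.95, 0, 0, 0, 0, -5, 10.95, 0, 0, 0, 0, -5, 10.95, 0, 0, 0, 0]

```text
clock: 24.63
tcp_pos: [0.4258, 0.2033, 0.1912]
orientation: [-0.0, 0.078, 0.997, -0.0]
wrist_force: [-0.2, 0.6, -3.0]
finger_gap: 0.0492
grip_force: 47.4
```

```bash
python3 - <<'E'
from l import *
d=cam('wrist','w5.png');e=cam('side','s5.png')
cv2.imwrite('pics/x5.png',np.hstack([cv2.resize(d['image'],(400,300)),cv2.resize(e['image'][180:390,150:430],(400,300))]))
E
```

```text
tcp [0.4258 0.2033 0.1912] g (np.float64(0.1226), np.float64(0.1654)) F [-0.2  0.6 -3. ] 0.04918964207665775 24.6333
```

View pics/x5.png

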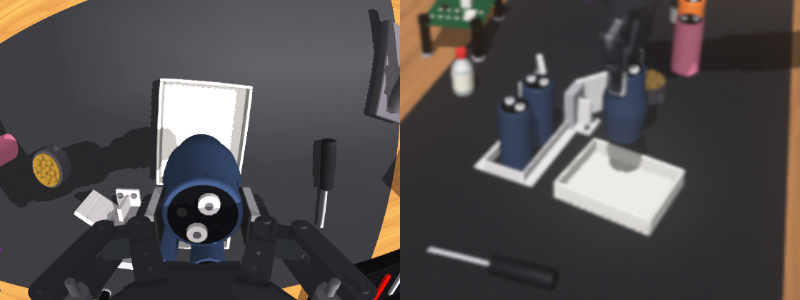

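The can hangs upright over the tray, and both sound cans stand in the channel (side crop 515,130 and 537,110). Lowering.

apply_moves:
  moves: [0, 0, -0.4, 0, 0, 0, 0, 0, -1, 0, 0, 0, 0, 0, -1.7, 0, 0, 0, 0, 0, -2.4, 0, 0, 0, 0, 0, -3, 0, 0, 0, 0, 0, -3.4, 0, 0, 0, 0, 0, -3.7, 0, 0, 0, 0, 0, -3.85, 0, 0, 0, 0, 0, -3.9, 0, 0, 0, 0, 0, -3.95, 0, 0, 0, 0, 0, -3.95, 0, 0, 0, 0, 0, -3.95, 0, 0, 0]

```text
clock: 25.73
tcp_pos: [0.4265, 0.2037, 0.0935]
orientation: [0.001, 0.078, 0.997, 0.0]
wrist_force: [-0.0, 0.7, -2.5]
finger_gap: 0.0496
grip_force: 47.4
```

apply_moves:
  moves: [0, 0, -0.04, 0, 0, 0, 0, 0, -0.08, 0, 0, 0, 0, 0, -0.12, 0, 0, 0, 0, 0, -0.12, 0, 0, 0, 0, 0, -0.12, 0, 0, 0]

```text
clock: 26.15
tcp_pos: [0.4269, 0.2036, 0.091]
orientation: [0.001, 0.078, 0.997, 0.0]
wrist_force: [0.0, -0.6, 5.4]
finger_gap: 0.0495
grip_force: 48.1
```

Seated (5 N). Release and lift.

apply_moves:
  moves: [0, 0, 0, 0, 0, 0, 0, 0, 0, 0, 0, 0, 0, 0, 0, 0, 0, 0, 0, 0, 0, 0, 0, 0, 0, 0, 0, 0, 0, 0, 0, 0, 0, 0, 0, 0]
  claw: 100

```text
clock: 26.65
tcp_pos: [0.426, 0.2035, 0.0897]
orientation: [-0.0, 0.078, 0.997, 0.0]
wrist_force: [-0.0, -0.0, -0.7]
finger_gap: 0.0856
grip_force: 0.0
```

apply_moves:
  moves: [0, 0, 0.5, 0, 0, 0, 0, 0, 1.5, 0, 0, 0, 0, 0, 2.8, 0, 0, 0, 0, 0, 4, 0, 0, 0, 0, 0, 5, 0, 0, 0, 0, -1.5, 5.5, 0, 0, 0, 0, -3, 5.5, 0, 0, 0, 0, -4.5, 5.5, 0, 0, 0, 0, -6, 5.5, 0, 0, 0, 0, -7, 5.5, 0, 0, 0, 0, -7.5, 5.5, 0, 0, 0, 0, -7.5, 5.5, 0, 0, 0]

```text
clock: 27.65
tcp_pos: [0.4261, 0.0137, 0.2273]
orientation: [0.0, 0.08, 0.997, -0.0]
wrist_force: [0.3, 0.3, -0.2]
finger_gap: 0.0854
grip_force: 0.0
```

```bash
python3 - <<'E'
from l import *
d=cam('top','t6.png');e=cam('side','s6.png')
cv2.imwrite('pics/x6.png',np.hstack([cv2.resize(d['image'][90:300,140:420],(400,300)),cv2.resize(e['image'][130:410,120:493],(400,300))]))
E
```

```text
tcp [0.4261 0.0137 0.2273] g (np.float64(-0.0646), np.float64(0.1355)) F [ 0.3  0.3 -0.2] 0.08539069391944051 27.65
```

View pics/x6.png

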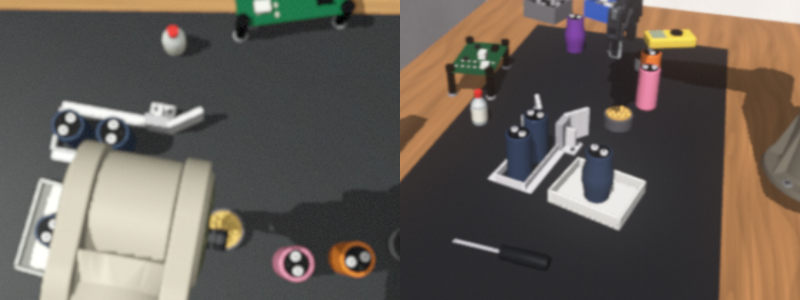

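The side view shows the swollen can upright in the tray (598,175), both sound cans upright in the outfeed (518,150 and 537,135), and the other things where they were. Handing in.

```bash
python3 -c "
from workcell import job
print(job.hand_in())"
```

```text
the job is handed in; nothing more can be done
None
```

The job is handed in (the hand-in gave no verdict): both sound cans stand upright in the outfeed channel, and the swollen can, which bound at the jaws at about 11 N, stands upright in the reject tray.

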